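Refit the heater's control knob and turn it off

ROBOT

A 6-joint arm with a two-finger parallel gripper is mounted at the origin on the work surface. World frame = base frame: x ahead of the robot, y to its left, z up, the work surface at z = 0. Lengths are in m, angles in rad, forces in N, time in s.
With the tool pointing down it reaches from about 0.35 to 0.85 m from the base axis. Payload 8.1 kg.
Tool frame: the origin (TCP) lies between the finger pads; the fingertips stand 11 mm ahead of it and the grasp point (between the pads) lies 8 mm behind it; z points along the fingers, y is the direction in which the jaws open and shut (so a half turn about z gives the same grasp; the last joint's range is limited). The gripper opens to 85 mm and grips with 20 to 120 N. Pads are 22 mm wide; open, the fingers measure 114 mm over their backs; the gripper's body (76 mm by 85 mm) begins 54 mm behind the grasp point. The pads swing forward as they close: fully open they stand 13 mm farther back than shut.
Start: joints at [1.092, 0.13, 1.488, -0, 1.523, -0.085], TCP at [0.23, 0.554, 0.242] pointing down, gripper open.
Joint ranges: [-2.96, 2.96], [-0.89, 2.26], [0.02, 2.5], [-1.34, 4.48], [0, 2.73], [-2.66, 2.66]. Speed limits (rad/s): [2.39, 2.39, 2.79, 3.14, 3.14, 3.14].

INTERFACE

Orientations are given as a unit quaternion [x, y, z, w].
In Python, from rig import manip gives the robot as it stands.
- The arm moves only by the tool carry_out, never from a script. Its argument "targets" is a list of rows, each an object of numbers: "dx", "dy", "dz": the shift along the tool's x, y, z in m; "roll": the turn about the tool's z in rad; "grip": the opening, from -1 (shut) to 1 (fully open). A call has 1 to 20 rows; each row is the pose to reach, as a shift and turn from the pose commanded when the call began, along the tool's axes at that moment; what a row does not reach only later rows make up. A row lasts 1/8 s, in which the tool goes at most 62.5 mm and 10.7 degrees, less where a joint would pass 70% of its speed; a pose out of reach is approached as far as the arm can. A call with a gripper value outside its range is refused whole. The fingers move at their own pace and stop on an object; "squeeze" is the grip in N (left out, the last holds). Time passes only in rows, so rows that repeat a pose let the fingers close. It gives the time, the measured TCP pose, the force and the opening at its end, in the units of the state.
- manip.read_state(): the state, without advancing time (a new reading comes with each control period).
- manip.camera(name): name is "scene" or "top" or "wrist"; returns (picture, depth): 420x560x3 uint8, blue, green, red; 420x560 float32, m along the optical axis (not along the pixel's ray), 0 where there is no reading.
- manip.get_calibration(name): a dict with "fx", "fy", "cx", "cy" (pixels), "world_from_camera" (4x4, takes a point from camera to world coordinates). Camera axes: x right, y down, z forward; pixel columns grow to the right and rows downward; lengths in m; the calibration is good to about 2 mm. A picture is of the moment at which its call begins: read the wrist's pose just before it. get_calibration takes no time and is no camera call; for the wrist camera it gives the pose at the moment of the call.
- manip.finish_job(): hands the job in, once; it reports no verdict.
Trained networks look in the newest picture that a camera, given by its name, has taken for a name from the list of things; names that differ only in an ending like _2 or _b are one class to them, and where a whole thing is asked for, a point or a joint stands for the part that bears it (a point fixed in the world has none). Each returns a list of dicts, best first, with "score" (0 to 1); they miss things now and then, are a little off and sometimes report something else, mostly with a low value. They report only what shows in the picture. A call takes as long as a camera call.
- manip.search_frame(camera, query): "xyz" ([x, y, z] in m, in the coordinates of the camera as it stood for that picture, good to about 4 mm: the middle of the surface that is visible of it).
- manip.trace(camera, query): "mask" (420x560 bool, what is visible of it).
The state is a dict: "time_s": time; "joint_pos": joint angles; "joint_vel": joint speeds; "joint_torque": joint torques, N m; "ee_pos": TCP position; "eef_rot": TCP orientation; "force": force on the tool from outside, world axes, zero at the start; "wrist_torque": the same for the moment, N m; "width": opening from 0.0 (shut) to 1.0 (fully open).
Only numpy, scipy, OpenCV 4.12 (cv2) and the standard library are available. Lean on these libraries where they do the work, as an engineer would, in place of code of your own. Each camera call takes 0.05 s, during which the arm holds its last target. There are 200 camera calls.

TASK

The blue-gripped control knob has come off the lab block heater. Put it back on the heater's bare D-shaped spindle, feeling for the flat rather than forcing it, and press it straight down until it snaps fully home on the panel; then turn it clockwise until its pointer is at the red off mark, and let go. Do not press hard and do not disturb the beaker and bottles.

Things in the scene. Friction and masses are not known exactly. Their poses are not given: they have to be found in the camera images.
- knob: Loose control knob, 60 g, standing upright on the bench, 52 mm tall. Origin: centre of its underside; z up, x is the pointer direction (white line). Lower 29 mm: black twelve-sided hub, 43 mm across flats; above it a blue bar grip.
- knob_grip (a point): Centre of the knob's blue bar grip, on its axis, 40 mm above its underside. The bar is 36 mm long (along the knob's x), 14 mm wide (along its y) and reaches from 29.5 to 52 mm above the underside: pinch it across y.
- knob_bore (a point): Mouth of the bore, at the knob's origin. The first 11 mm are round, 21.4 mm across (flared to 25.8 mm at the mouth, with a groove inside); from there up to 26.5 mm it is D-shaped: the same round with a flat 5.9 mm from the axis on the pointer (+x) side. So it goes on only with the pointer in the direction that the spindle's flat faces, within about 0.1 rad.
- heater: White block heater, 170 mm (x) by 270 mm (y) by 70 mm high, fixed. Origin: centre of its underside; x to its rear, y to its left, z up. Left half: tube block with red-capped tubes, up to 108 mm high, all over 80 mm from the spindle. Right half: flat panel, 70 mm high, with a black dial disc round the spindle.
- spindle_foot (a point): Where the upright spindle's axis meets the panel (70 mm above the bench). Steel spindle, 25 mm tall, 20 mm diameter, one flat 5 mm from the axis. Axes as the heater's: they do NOT show where the flat faces. At the start it faces 0.45 to 1.6 rad anticlockwise (from above) of the off mark; see it (brass-coloured) or feel for it.
- spindle_top (a point): Centre of the spindle's top, 25 mm above the panel. A knob turned wrongly stops on it, underside about 14 mm above the panel; turned right it drops to about 9 mm, where two spring balls low on the spindle stop it. Pressed on with 8 to 15 N it snaps past them to 0 mm and stays. Over 90 N between knob and heater, contacts summed, is forcing it.
- off_mark (a point): Red off mark on the dial, 31 mm from the spindle's axis in the heater's +x direction: off is the knob's x along the heater's x. The spindle turns stiffly (about 0.07 N m), clockwise to a stop at off, with about 0.1 rad of play in the knob.
- beaker: Glass beaker, 70 mm diameter, 85 mm tall; origin at the centre of its underside. Leave alone.
- reagent: White bottle with blue cap, 48 mm diameter, 95 mm tall; origin at the centre of its underside. Leave alone.
- buffer: Grey bottle with grey cap, 48 mm diameter, 110 mm tall; origin at the centre of its underside. Leave alone.

How it is judged:
By the outcome, as a careful person would: the job done as asked, in the order asked, and still so for the second after the job is handed in, with the robot touching nothing.
It also fails if it takes over 58 s, if anything falls off the work surface, if the arm or the gripper's body presses on something with over 40 N, if the wrist force passes 120 N, or if a joint passes its speed limit or range.

## Working session

There is one attempt and no reset: what is moved stays moved. The work goes in short steps, Python scripts to look and compute and a tool call to move; the robot and the scene stay as the last step left them, time stands still between calls to the robot, and variables do not carry over. Pictures are saved under pics/ and viewed, on a budget of 10 in all, crops included, one or two more only if the job needs it, and the job is handed in when it is done.

Besides the shell and the picture viewer there is one more tool, called after "Call:" in YAML: its name, and indented under it one key for each argument. carry_out: Moves the arm, as the interface text tells. Its arguments: {"type":"object","properties":{"targets":{"type":"array","items":{"type":"object","properties":{"dx":{"type":"number"},"dy":{"type":"number"},"dz":{"type":"number"},"roll":{"type":"number"},"grip":{"type":"number"}}}},"squeeze":{"type":"number"}},"required":["targets"]}

```bash
mkdir -p pics; cat > h.py <<'E'
import numpy as np, cv2
from rig import manip
def deproj(c,d,m):
    K=manip.get_calibration(c); v,u=np.nonzero(m&(d>0)); z=d[v,u]
    p=np.c_[(u-K['cx'])/K['fx']*z,(v-K['cy'])/K['fy']*z,z,np.ones(len(z))]
    return (p@np.array(K['world_from_camera']).T)[:,:3],u,v
def w(c,p):
    return (np.array(manip.get_calibration(c)['world_from_camera'])@np.r_[p,1])[:3]
E
python3 - <<'E'
from h import *
s=manip.read_state(); print(s)
ims=[]
for c in ['top','scene']:
    im,d=manip.camera(c); np.savez(c,im=im,d=d); ims.append(im)
    for q in ['knob','knob_grip','spindle_top','spindle_foot','off_mark','heater','beaker','reagent','buffer']:
        r=manip.search_frame(c,q)
        print(c,q,[(w(c,x['xyz']).round(4),round(x['score'],2)) for x in r[:2]])
cv2.imwrite('pics/a.png',ims[0]);cv2.imwrite('pics/b.png',ims[1])
E
```

```text
{'time_s': 0.0, 'joint_pos': array([ 1.09156706e+00,  1.31166455e-01,  1.48927373e+00, -3.38585368e-05,
        1.52300374e+00, -8.53919467e-02]), 'joint_vel': array([ 2.78512452e-05, -1.42713784e-04, -7.22173664e-04, -1.34579588e-03,
       -1.97709271e-04, -5.62224434e-04]), 'joint_torque': array([ 3.86403204e-03, -5.69335377e+01, -5.00597906e+01,  2.09823702e-04,
        1.34172582e-02, -4.00655449e-05]), 'ee_pos': array([0.22998191, 0.55360043, 0.2412443 ]), 'eef_rot': array([ 1.95647582e-01,  9.80673833e-01, -8.93705660e-04, -2.41620039e-04]), 'force': array([-0.12688003, -1.47199037,  0.23598098]), 'wrist_torque': array([-0.0487883 ,  0.01492443,  0.02530056]), 'width': 0.999698298362383}
top knob [(array([ 0.4494, -0.1666,  0.0347]), 0.72)]
top knob_grip [(array([ 0.4499, -0.1678,  0.0293]), 0.68)]
top spindle_top [(array([0.5784, 0.1437, 0.0709]), 0.66)]
top spindle_foot [(array([0.584 , 0.1401, 0.0715]), 0.73)]
top off_mark [(array([0.5819, 0.1519, 0.0737]), 0.62)]
top heater [(array([0.5858, 0.1452, 0.0711]), 0.63)]
top beaker [(array([ 0.7013, -0.2589,  0.0469]), 0.64)]
top reagent [(array([ 0.7072, -0.1053,  0.0633]), 0.86), (array([ 0.5547, -0.3797,  0.0746]), 0.58)]
top buffer [(array([ 0.5495, -0.3806,  0.0771]), 0.6)]
scene knob [(array([ 0.4623, -0.1657,  0.034 ]), 0.57)]
scene knob_grip [(array([ 0.4674, -0.1621,  0.0323]), 0.69)]
scene spindle_top [(array([0.6368, 0.153 , 0.0711]), 0.6)]
scene spindle_foot [(array([0.6432, 0.155 , 0.0701]), 0.83)]
scene off_mark [(array([0.6427, 0.1526, 0.0717]), 0.68)]
scene heater [(array([0.6428, 0.1574, 0.0718]), 0.96)]
scene beaker [(array([ 0.7086, -0.2515,  0.0565]), 0.72)]
scene reagent [(array([ 0.7279, -0.1028,  0.0568]), 0.63)]
scene buffer [(array([ 0.5757, -0.3805,  0.0577]), 0.88)]
```

View pics/a.png

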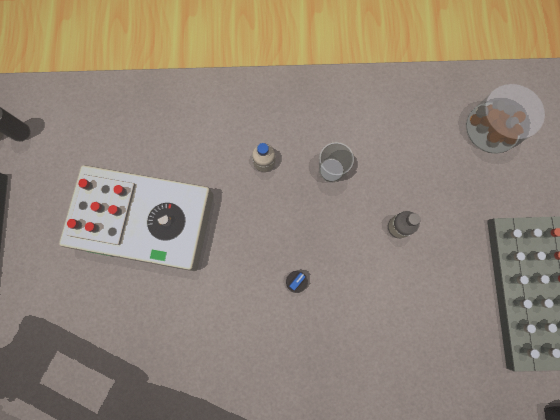

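View pics/b.png

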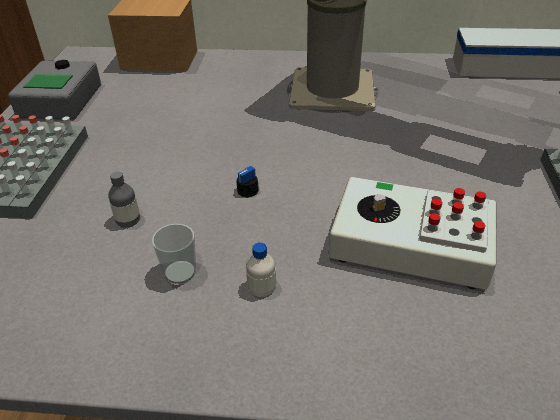

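Top view: the knob is at (297,281), the dial at (166,221) with the red mark near (169,205). The scene view agrees, with the brass flat visible at (379,203).

```bash
python3 - <<'E'
from h import *
for c in ['top','scene']:
    z=np.load(c+'.npz'); im,d=z['im'],z['d']; K=manip.get_calibration(c)
    hsv=cv2.cvtColor(im,cv2.COLOR_BGR2HSV)
    P,u,v=deproj(c,d,d>0); full=np.full(d.shape+(3,),np.nan); full[v,u]=P
    X,Y,Z=full[...,0],full[...,1],full[...,2]
    near=(abs(X-.45)<.05)&(abs(Y+.167)<.05)
    blue=near&(hsv[...,0]>100)&(hsv[...,0]<130)&(hsv[...,1]>120)&(Z>.045)
    p=full[blue]; print(c,'blue',len(p),p.mean(0),p.max(0))
    cc=np.cov(p[:,:2].T); e,V=np.linalg.eigh(cc); print('ang',np.arctan2(V[1,1],V[0,1]),np.sqrt(e))
    red=(abs(Z-.07)<.008)&(hsv[...,1]>120)&((hsv[...,0]<8)|(hsv[...,0]>172))&(abs(X-.6)<.12)&(Y<.2)&(Y>0)
    print('red',red.sum(),full[red].mean(0))
    sp=(Z>.085)&(Z<.1)&(abs(X-.6)<.1)&(Y<.18)&(Y>.02)
    print('spindle',sp.sum(),full[sp].mean(0))
    pan=(abs(Z-.07)<.006)&(X>.4)&(X<.8)&(Y<.5)&(Y>0)
    r=cv2.minAreaRect((full[pan][:,:2]*1000).astype(np.float32)); print('panel',r)
    disc=(abs(Z-.071)<.006)&(hsv[...,2]<70)&(X>.45)&(X<.75)&(Y<.2)&(Y>.0)
    q=full[disc][:,:2].astype(np.float32); print('disc',cv2.minEnclosingCircle(q*1000))
    print(np.array(K['world_from_camera']).round(3).tolist(),K['fx'])
    b=im[190:250,135:195] if c=='top' else im[180:235,350:410]
    k=im[255:305,270:325] if c=='top' else im[155:205,220:275]
    cv2.imwrite('pics/c_%s.png'%c,np.hstack([cv2.resize(t,(400,400),interpolation=cv2.INTER_CUBIC) for t in (b,k)]))
print(np.array(manip.get_calibration('wrist')['world_from_camera']).round(3).tolist(),manip.get_calibration('wrist'))
E
```

```text
top blue 94 [ 0.44932617 -0.16552013  0.05187476] [ 0.46598005 -0.15252717  0.05496134]
ang 2.409228091768537 [0.00419109 0.00984953]
red 9 [0.60559316 0.08325326 0.06982472]
spindle 136 [0.58599657 0.12088178 0.09281622]
panel ((621.9950561523438, 241.31336975097656), (480.2002258300781, 206.2929229736328), 68.96564483642578)
disc ((574.8912353515625, 88.7589111328125), 35.1486930847168)
[[-0.028, -0.979, 0.201, 0.433], [-1.0, 0.029, -0.002, -0.127], [-0.004, -0.201, -0.98, 0.892], [0.0, 0.0, 0.0, 1.0]] 420.5424868868268
scene blue 99 [ 0.45452522 -0.16341792  0.05081305] [ 0.47181356 -0.15028835  0.05600249]
ang 2.460183489193044 [0.00414934 0.01141622]
red 16 [0.60524834 0.08344944 0.0712329 ]
spindle 185 [0.59966385 0.12638243 0.0928656 ]
panel ((590.4218139648438, 153.3055877685547), (269.44183349609375, 172.4499053955078), 77.72303771972656)
disc ((576.510498046875, 89.8292465209961), 38.69011688232422)
[[-0.095, 0.636, -0.766, 1.32], [0.995, 0.044, -0.088, -0.004], [-0.022, -0.77, -0.637, 0.69], [0.0, 0.0, 0.0, 1.0]] 538.4023989811428
[[0.384, 0.887, 0.258, 0.165], [0.923, -0.368, -0.108, 0.581], [-0.0, 0.279, -0.96, 0.373], [0.0, 0.0, 0.0, 1.0]] {'fx': 378.3560303302695, 'fy': 378.3560303302695, 'cx': 285.94756080427464, 'cy': 208.5318490671297, 'world_from_camera': array([[ 3.83840490e-01,  8.86743911e-01,  2.57588265e-01,
         1.65035827e-01],
       [ 9.23399294e-01, -3.68460794e-01, -1.07565738e-01,
         5.81380321e-01],
       [-4.72086357e-04,  2.79144907e-01, -9.60248873e-01,
         3.72789504e-01],
       [ 0.00000000e+00,  0.00000000e+00,  0.00000000e+00,
         1.00000000e+00]])}
```

View pics/c_top.png

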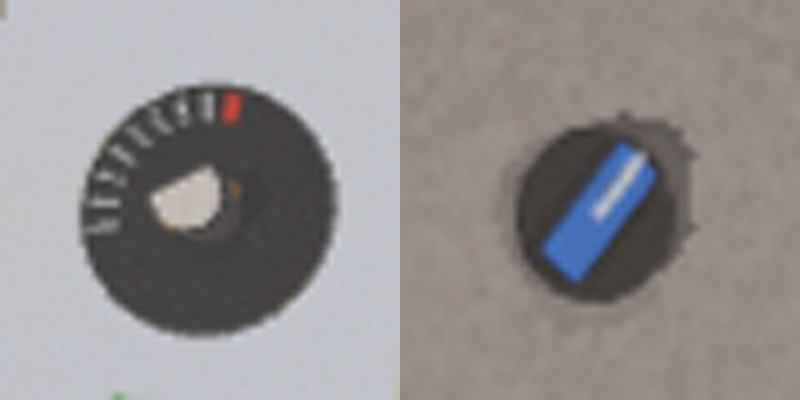

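Call:
carry_out:
  targets:
    - {"dx": -0.05, "dy": -0.03, "dz": 0, "roll": 0.1, "grip": 1}
    - {"dx": -0.1, "dy": -0.06, "dz": 0, "roll": 0.2, "grip": 1}
    - {"dx": -0.15, "dy": -0.09, "dz": 0, "roll": 0.316, "grip": 1}
    - {"dx": -0.2, "dy": -0.12, "dz": 0, "roll": 0.316, "grip": 1}
    - {"dx": -0.25, "dy": -0.15, "dz": 0, "roll": 0.316, "grip": 1}
    - {"dx": -0.3, "dy": -0.18, "dz": 0, "roll": 0.316, "grip": 1}
    - {"dx": -0.35, "dy": -0.21, "dz": 0, "roll": 0.316, "grip": 1}
    - {"dx": -0.4, "dy": -0.24, "dz": 0, "roll": 0.316, "grip": 1}
    - {"dx": -0.45, "dy": -0.27, "dz": 0, "roll": 0.316, "grip": 1}
    - {"dx": -0.499, "dy": -0.296, "dz": 0, "roll": 0.316, "grip": 1}
    - {"dx": -0.499, "dy": -0.296, "dz": 0, "roll": 0.316, "grip": 1}
    - {"dx": -0.499, "dy": -0.296, "dz": 0, "roll": 0.316, "grip": 1}

```text
time_s: 2.5
ee_pos: [0.5772, 0.0894, 0.2421]
eef_rot: [0.348, 0.938, 0.0, -0.0]
force: [0.6, 0.1, 0.3]
width: 0.999
```

```bash
cat >> h.py <<'E'
def wristfull():
    s=manip.read_state(); T=np.array(manip.get_calibration('wrist')['world_from_camera'])
    K=manip.get_calibration('wrist'); im,d=manip.camera('wrist')
    v,u=np.indices(d.shape); F=np.stack([(u-K['cx'])/K['fx']*d,(v-K['cy'])/K['fy']*d,d],-1)@T[:3,:3].T+T[:3,3]
    F[d<=0]=np.nan
    return s,im,d,F,cv2.cvtColor(im,cv2.COLOR_BGR2HSV),K,T
E
python3 - <<'E'
from h import *
s,im,d,F,hsv,K,T=wristfull(); X,Y,Z=F[...,0],F[...,1],F[...,2]
print(s['time_s'],s['ee_pos'],s['eef_rot'],s['joint_pos'],s['force'])
np.savez('w1',im=im,d=d,F=F)
near=np.hypot(X-.576,Y-.0895)<.05
top=near&(Z>.091)&(Z<.1)
p=F[top]; print('top',len(p),np.nanmedian(p,0),'circ',cv2.minEnclosingCircle((p[:,:2]*1000).astype(np.float32)))
disc=near&(abs(Z-.071)<.006)&(hsv[...,2]<70)
print('disc',cv2.fitEllipse((F[disc][:,:2]*1000).astype(np.float32)[cv2.convexHull((F[disc][:,:2]*1000).astype(np.float32),returnPoints=False)[:,0]]))
red=near&(abs(Z-.07)<.008)&(hsv[...,1]>120)&((hsv[...,0]<8)|(hsv[...,0]>172)); print('red',red.sum(),F[red].mean(0))
v,u=np.nonzero(near); y0,y1,x0,x1=v.min(),v.max(),u.min(),u.max(); print(y0,y1,x0,x1)
cv2.imwrite('pics/w1.png',cv2.resize(im[y0:y1,x0:x1],(600,600),interpolation=cv2.INTER_CUBIC))
E
```

```text
2.5 [0.5771934  0.08936596 0.24207664] [ 3.47839306e-01  9.37554079e-01  6.82399636e-05 -4.01107273e-04] [ 6.55604522e-02  8.82550695e-02  1.53382493e+00  4.52868363e-04
  1.52018913e+00 -7.94727858e-01] [0.60648528 0.1198613  0.33563136]
top 439 [0.57436317 0.08882898 0.09384113] circ ((575.9710693359375, 89.42570495605469), 10.109086036682129)
disc ((576.3187255859375, 89.94264221191406), (72.59397888183594, 73.49705505371094), 47.04129409790039)
red 68 [0.60672215 0.08340832 0.06987541]
125 419 72 497
```

View pics/w1.png

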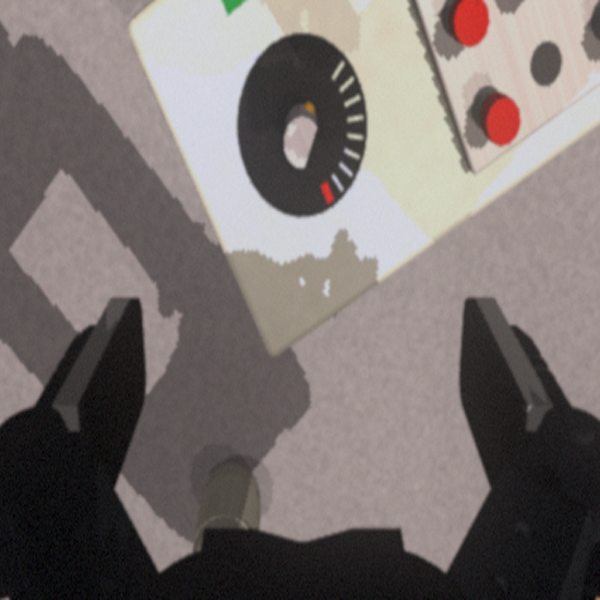

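Spindle axis is at (0.576, 0.0895), with disc, top and ring agreeing. The off direction is about -0.205 rad, and the flat faces up and to the right towards the ticks. Next the knob.

Call:
carry_out:
  targets:
    - {"dx": -0.014, "dy": -0.055, "dz": 0.01, "roll": 0, "grip": 1}
    - {"dx": -0.028, "dy": -0.11, "dz": 0.025, "roll": 0, "grip": 1}
    - {"dx": -0.042, "dy": -0.165, "dz": 0.04, "roll": 0, "grip": 1}
    - {"dx": -0.056, "dy": -0.22, "dz": 0.06, "roll": 0, "grip": 1}
    - {"dx": -0.071, "dy": -0.274, "dz": 0.08, "roll": 0, "grip": 1}
    - {"dx": -0.071, "dy": -0.274, "dz": 0.08, "roll": 0, "grip": 1}
    - {"dx": -0.071, "dy": -0.274, "dz": 0.08, "roll": 0, "grip": 1}

```text
time_s: 3.42
ee_pos: [0.4531, -0.1637, 0.1628]
eef_rot: [0.347, 0.938, 0.0, 0.0]
force: [0.5, 0.4, 0.8]
width: 1.002
```

```bash
python3 - <<'E'
from h import *
# flat from stored w1
z=np.load('w1.npz'); im,F=z['im'],z['F']; X,Y,Z=F[...,0],F[...,1],F[...,2]
g=im.mean(-1); m=(np.hypot(X-.576,Y-.0895)<.016)&(Z>.088)&(g>110)
from scipy.optimize import least_squares
p=F[m][:,:2]-[.576,.0895]
h=cv2.convexHull((p*1000).astype(np.float32))[:,0]
print('hull',len(p),h.round(1).tolist()); 
a=np.linspace(0,2*np.pi,73); sup=[(t.round(2),(p@[np.cos(t),np.sin(t)]).max().round(4)) for t in a]; print([float(x[1]) for x in sup])
s,im,d,F,hsv,K,T=wristfull(); X,Y,Z=F[...,0],F[...,1],F[...,2]
print(s['time_s'],s['ee_pos'],s['eef_rot'],s['joint_pos'],s['force'])
near=np.hypot(X-.452,Y+.165)<.05
b=near&(hsv[...,0]>100)&(hsv[...,0]<130)&(hsv[...,1]>120)&(Z>.046)
wl=near&(hsv[...,1]<80)&(hsv[...,2]>150)&(Z>.046)
p=F[b|wl]; print('bar',len(p),'z',np.percentile(p[:,2],[10,50,90])); r=cv2.minAreaRect((p[:,:2]*1000).astype(np.float32)); print(r)
c,V=np.linalg.eigh(np.cov(p[:,:2].T)); print('pca',np.arctan2(V[1,1],V[0,1]),p.mean(0))
print('line',wl.sum(),F[wl].mean(0) if wl.any() else '')
hub=near&(Z>.02)&(Z<.06); print('hub',cv2.minEnclosingCircle((F[hub][:,:2]*1000).astype(np.float32)))
cv2.imwrite('pics/w2.png',im)
E
```

```text
hull 425 [[8.199999809265137, -4.900000095367432], [1.2999999523162842, 9.0], [0.10000000149011612, 9.899999618530273], [-1.7999999523162842, 9.699999809265137], [-4.5, 9.0], [-5.800000190734863, 8.100000381469727], [-7.300000190734863, 6.400000095367432], [-8.699999809265137, 4.699999809265137], [-9.199999809265137, 3.0999999046325684], [-9.5, 1.2999999523162842], [-9.600000381469727, 0.5], [-9.199999809265137, -1.899999976158142], [-8.0, -4.900000095367432], [-6.5, -6.400000095367432], [-3.200000047683716, -9.199999809265137], [-1.2999999523162842, -9.899999618530273], [0.8999999761581421, -9.800000190734863], [2.799999952316284, -9.399999618530273], [4.400000095367432, -8.800000190734863], [7.099999904632568, -7.0], [7.699999809265137, -6.599999904632568], [8.199999809265137, -5.900000095367432]]
[0.0082, 0.0077, 0.0072, 0.0066, 0.006, 0.0053, 0.0056, 0.0062, 0.0067, 0.0073, 0.0077, 0.0082, 0.0087, 0.0091, 0.0094, 0.0096, 0.0098, 0.0099, 0.0099, 0.0099, 0.0098, 0.0098, 0.0099, 0.01, 0.01, 0.01, 0.01, 0.0099, 0.0097, 0.0098, 0.0099, 0.0099, 0.0098, 0.0097, 0.0096, 0.0096, 0.0096, 0.0095, 0.0094, 0.0094, 0.0093, 0.0094, 0.0094, 0.0094, 0.0093, 0.0092, 0.0091, 0.0094, 0.0096, 0.0097, 0.0098, 0.0099, 0.01, 0.01, 0.0099, 0.0098, 0.0098, 0.0098, 0.0098, 0.0098, 0.0098, 0.0098, 0.01, 0.0101, 0.0101, 0.0101, 0.01, 0.0099, 0.0097, 0.0094, 0.0091, 0.0087, 0.0082]
3.425 [ 0.45311805 -0.16373404  0.16279664] [3.47238635e-01 9.37776671e-01 2.93017995e-04 3.98891076e-04] [-4.53709510e-01 -1.42584070e-01  1.90686470e+00  6.74766788e-04
  1.37657617e+00 -1.31538592e+00] [0.46562229 0.42819207 0.81588241]
bar 1069 z [0.04979535 0.05089895 0.05198877]
((452.96722412109375, -165.42239379882812), (96.39572143554688, 37.15610122680664), 48.1661376953125)
pca 2.744991036557031 [ 0.45116792 -0.16498489  0.05819181]
line 179 [ 0.45960779 -0.16746288  0.07469804]
hub ((452.151123046875, -166.5712432861328), 22.211565017700195)
```

View pics/w2.png

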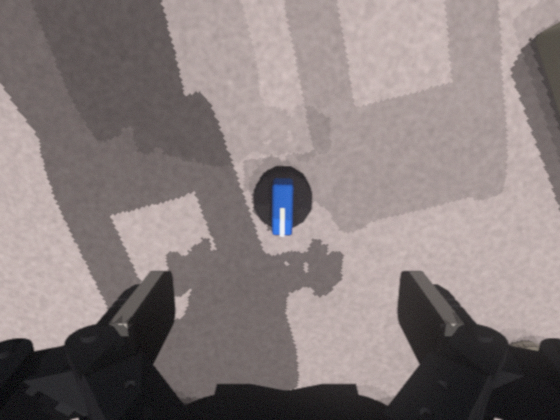

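```bash
python3 - <<'E'
from h import *
s,im,d,F,hsv,K,T=wristfull(); X,Y,Z=F[...,0],F[...,1],F[...,2]
near=np.hypot(X-.452,Y+.165)<.03
b=near&(hsv[...,0]>100)&(hsv[...,0]<130)&(hsv[...,1]>120)&(Z>.046)
wl=near&(hsv[...,1]<80)&(hsv[...,2]>150)&(Z>.046)&(Z<.056)
p=F[b|wl]; r=cv2.minAreaRect((p[:,:2]*1000).astype(np.float32)); print('z',np.percentile(p[:,2],[10,50,90]),r)
c,V=np.linalg.eigh(np.cov(p[:,:2].T)); print('pca',np.arctan2(V[1,1],V[0,1])-np.pi,p.mean(0))
from scipy.spatial.transform import Rotation as R
M=R.from_quat(s['eef_rot']).as_matrix(); print(M.round(4)); 
for c in [np.r_[r[0],52]/1000,p.mean(0)]: print('in tool',M.T@(c-s['ee_pos']))
E
```

```text
z [0.04970042 0.05077532 0.05178247] ((446.3665466308594, -172.18167114257812), (29.884586334228516, 36.80894470214844), 49.60354995727539)
pca -0.7025056423968632 [ 0.4510485  -0.16558478  0.05199496]
[[-7.595e-01  6.505e-01  1.400e-03]
 [ 6.505e-01  7.595e-01 -0.000e+00]
 [-1.100e-03  9.000e-04 -1.000e+00]]
in tool [-7.33197902e-05 -1.13854571e-02  1.11064593e-01]
in tool [ 0.00066165 -0.00332944  0.11107583]
```

Call:
carry_out:
  targets:
    - {"dx": 0, "dy": -0.003, "dz": 0.04, "roll": 0, "grip": 1}
    - {"dx": 0, "dy": -0.003, "dz": 0.08, "roll": 0, "grip": 1}
    - {"dx": 0, "dy": -0.003, "dz": 0.105, "roll": 0, "grip": 1}
    - {"dx": 0, "dy": -0.003, "dz": 0.12, "roll": 0, "grip": 1}
    - {"dx": 0, "dy": -0.003, "dz": 0.12, "roll": 0, "grip": 1}
    - {"dx": 0, "dy": -0.003, "dz": 0.12, "roll": 0, "grip": -0.4}
    - {"dx": 0, "dy": -0.003, "dz": 0.12, "roll": 0, "grip": -1}
    - {"dx": 0, "dy": -0.003, "dz": 0.12, "roll": 0, "grip": -1}
    - {"dx": 0, "dy": -0.003, "dz": 0.12, "roll": 0, "grip": -1}
    - {"dx": 0, "dy": -0.003, "dz": 0.12, "roll": 0, "grip": -1}
    - {"dx": 0, "dy": -0.003, "dz": 0.12, "roll": 0, "grip": -1}
    - {"dx": 0, "dy": -0.003, "dz": 0.12, "roll": 0, "grip": -1}
  squeeze: 50

```text
time_s: 5.03
ee_pos: [0.4512, -0.1674, 0.0429]
eef_rot: [0.348, 0.938, -0.0, 0.001]
force: [0.1, -0.9, 6.5]
width: 0.151
```

Call:
carry_out:
  targets:
    - {"dx": 0, "dy": 0, "dz": -0.03, "roll": 0, "grip": -1}
    - {"dx": 0, "dy": 0, "dz": -0.08, "roll": 0, "grip": -1}
    - {"dx": 0, "dy": 0, "dz": -0.12, "roll": -0.1, "grip": -1}
    - {"dx": 0.01, "dy": 0.04, "dz": -0.125, "roll": -0.25, "grip": -1}
    - {"dx": 0.02, "dy": 0.08, "dz": -0.125, "roll": -0.4, "grip": -1}
    - {"dx": 0.031, "dy": 0.12, "dz": -0.125, "roll": -0.55, "grip": -1}
    - {"dx": 0.042, "dy": 0.16, "dz": -0.125, "roll": -0.7, "grip": -1}
    - {"dx": 0.052, "dy": 0.2, "dz": -0.125, "roll": -0.85, "grip": -1}
    - {"dx": 0.063, "dy": 0.24, "dz": -0.125, "roll": -1.0, "grip": -1}
    - {"dx": 0.072, "dy": 0.276, "dz": -0.125, "roll": -1.1, "grip": -1}
    - {"dx": 0.072, "dy": 0.276, "dz": -0.125, "roll": -1.19, "grip": -1}
    - {"dx": 0.072, "dy": 0.276, "dz": -0.125, "roll": -1.19, "grip": -1}
    - {"dx": 0.072, "dy": 0.276, "dz": -0.125, "roll": -1.19, "grip": -1}

```text
time_s: 6.65
ee_pos: [0.5757, 0.0888, 0.1669]
eef_rot: [-0.237, 0.972, 0.0, -0.0]
force: [-0.5, -0.0, -0.7]
width: 0.153
```

```bash
python3 - <<'E'
from h import *
from scipy.spatial.transform import Rotation as R
s,im,d,F,hsv,K,T=wristfull(); X,Y,Z=F[...,0],F[...,1],F[...,2]
M=R.from_quat(s['eef_rot']).as_matrix()
print(s['time_s'],s['ee_pos'],s['joint_pos'],s['force'],s['width']); print(M.round(3))
L=(F-s['ee_pos'])@M
near=np.hypot(L[...,0],L[...,1])<.03
b=near&(L[...,2]>-.02)&(L[...,2]<.06)
print('knob-ish',b.sum())
hub=near&(L[...,2]>.008)&(L[...,2]<.018)&(hsv[...,2]<80)
p=L[hub]; print('hub top',len(p),np.percentile(p,[2,50,98],axis=0).round(4), cv2.minEnclosingCircle((p[:,:2]*1000).astype(np.float32)))
bl=near&(hsv[...,0]>100)&(hsv[...,0]<130)&(hsv[...,1]>120)
p=L[bl]; print('blue',len(p),np.percentile(p,[2,50,98],axis=0).round(4))
np.savez('w3',im=im,L=L,F=F)
cv2.imwrite('pics/w3.png',im)
im,d=manip.camera('scene'); cv2.imwrite('pics/s3.png',cv2.resize(im[100:260,300:500],(800,640)))
E
```

```text
6.65 [0.57567652 0.08879224 0.16689309] [ 6.50865027e-02  1.30935678e-01  1.62674374e+00 -1.09554967e-04
  1.38469576e+00 -1.98345834e+00] [-0.47068455 -0.01555293 -0.69145455] 0.15260961442833784
[[-0.888 -0.46  -0.001]
 [-0.46   0.888 -0.   ]
 [ 0.001  0.    -1.   ]]
knob-ish 9697
hub top 2130 [[ 0.0034 -0.0193  0.0087]
 [ 0.0138 -0.      0.0147]
 [ 0.0207  0.0192  0.0176]] ((3.8636300563812256, 0.06344413757324219), 20.859783172607422)
blue 3311 [[-0.0158 -0.0065 -0.0095]
 [ 0.0083 -0.     -0.0076]
 [ 0.0177  0.0064  0.0106]]
```

View pics/w3.png

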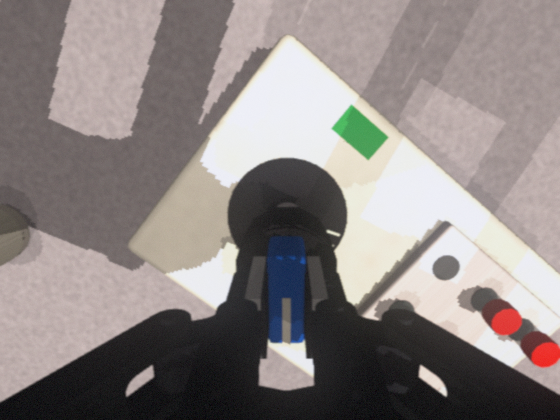

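Call:
carry_out:
  targets:
    - {"dx": -0.001, "dy": 0.0005, "dz": 0.015, "roll": 0, "grip": -1}
    - {"dx": -0.001, "dy": 0.0005, "dz": 0.025, "roll": 0, "grip": -1}
    - {"dx": -0.001, "dy": 0.0005, "dz": 0.029, "roll": 0, "grip": -1}
    - {"dx": -0.001, "dy": 0.0005, "dz": 0.032, "roll": 0, "grip": -1}
    - {"dx": -0.001, "dy": 0.0005, "dz": 0.035, "roll": 0, "grip": -1}
    - {"dx": -0.001, "dy": 0.0005, "dz": 0.038, "roll": 0, "grip": -1}
    - {"dx": -0.001, "dy": 0.0005, "dz": 0.038, "roll": 0, "grip": -1}
    - {"dx": -0.001, "dy": 0.0005, "dz": 0.038, "roll": 0, "grip": -1}

```text
time_s: 7.75
ee_pos: [0.5767, 0.0901, 0.1295]
eef_rot: [-0.238, 0.971, -0.0, 0.0]
force: [-0.9, -0.7, -0.1]
width: 0.147
```

Call:
carry_out:
  targets:
    - {"dz": 0.001, "grip": -1}
    - {"dz": 0.002, "grip": -1}
    - {"dz": 0.003, "grip": -1}
    - {"dz": 0.004, "grip": -1}
    - {"dz": 0.004, "grip": -1}

```text
invalid input at $.targets[0]: expected keys dx, dy, dz, roll, grip
```

Call:
carry_out:
  targets:
    - {"dx": 0, "dy": 0, "dz": 0.001, "roll": 0, "grip": -1}
    - {"dx": 0, "dy": 0, "dz": 0.002, "roll": 0, "grip": -1}
    - {"dx": 0, "dy": 0, "dz": 0.003, "roll": 0, "grip": -1}
    - {"dx": 0, "dy": 0, "dz": 0.004, "roll": 0, "grip": -1}
    - {"dx": 0, "dy": 0, "dz": 0.004, "roll": 0, "grip": -1}

```text
time_s: 8.38
ee_pos: [0.5767, 0.0901, 0.1252]
eef_rot: [-0.238, 0.971, 0.0, -0.0]
force: [-1.1, -0.0, -0.0]
width: 0.151
```

Call:
carry_out:
  targets:
    - {"dx": 0, "dy": 0, "dz": 0.001, "roll": 0, "grip": -1}
    - {"dx": 0, "dy": 0, "dz": 0.002, "roll": 0, "grip": -1}
    - {"dx": 0, "dy": 0, "dz": 0.003, "roll": 0, "grip": -1}
    - {"dx": 0, "dy": 0, "dz": 0.003, "roll": 0, "grip": -1}

```text
time_s: 8.88
ee_pos: [0.5766, 0.0901, 0.1222]
eef_rot: [-0.238, 0.971, 0.0, -0.0]
force: [-0.3, -1.1, -1.2]
width: 0.148
```

The D has engaged: the underside is about 10 mm above the panel with no force. Now pressing past the balls in small steps.

Call:
carry_out:
  targets:
    - {"dx": 0, "dy": 0, "dz": 0.001, "roll": 0, "grip": -1}
    - {"dx": 0, "dy": 0, "dz": 0.002, "roll": 0, "grip": -1}
    - {"dx": 0, "dy": 0, "dz": 0.0025, "roll": 0, "grip": -1}
    - {"dx": 0, "dy": 0, "dz": 0.003, "roll": 0, "grip": -1}

```text
time_s: 9.38
ee_pos: [0.5768, 0.09, 0.12]
eef_rot: [-0.238, 0.971, -0.0, 0.0]
force: [-3.9, -0.1, 5.7]
width: 0.152
```

Call:
carry_out:
  targets:
    - {"dx": 0, "dy": 0, "dz": 0.001, "roll": 0, "grip": -1}
    - {"dx": 0, "dy": 0, "dz": 0.0015, "roll": 0, "grip": -1}
    - {"dx": 0, "dy": 0, "dz": 0.002, "roll": 0, "grip": -1}
    - {"dx": 0, "dy": 0, "dz": 0.002, "roll": 0, "grip": -1}

```text
time_s: 9.88
ee_pos: [0.5766, 0.0901, 0.1168]
eef_rot: [-0.238, 0.971, 0.0, -0.0]
force: [0.1, -0.6, -1.5]
width: 0.148
```

Call:
carry_out:
  targets:
    - {"dx": 0, "dy": 0, "dz": 0.001, "roll": 0, "grip": -1}
    - {"dx": 0, "dy": 0, "dz": 0.002, "roll": 0, "grip": -1}
    - {"dx": 0, "dy": 0, "dz": 0.003, "roll": 0, "grip": -1}
    - {"dx": 0, "dy": 0, "dz": 0.0035, "roll": 0, "grip": -1}
    - {"dx": 0, "dy": 0, "dz": 0.0035, "roll": 0, "grip": -1}

```text
time_s: 10.5
ee_pos: [0.5765, 0.0901, 0.1136]
eef_rot: [-0.238, 0.971, 0.0, -0.0]
force: [0.8, 0.4, -4.8]
width: 0.152
```

Call:
carry_out:
  targets:
    - {"dx": 0, "dy": 0, "dz": 0.0005, "roll": 0, "grip": -1}
    - {"dx": 0, "dy": 0, "dz": 0.001, "roll": 0, "grip": -1}
    - {"dx": 0, "dy": 0, "dz": 0.0015, "roll": 0, "grip": -1}
    - {"dx": 0, "dy": 0, "dz": 0.002, "roll": 0, "grip": -1}
    - {"dx": 0, "dy": 0, "dz": 0.002, "roll": 0, "grip": -1}

```text
time_s: 11.12
ee_pos: [0.5768, 0.09, 0.1129]
eef_rot: [-0.238, 0.971, -0.0, 0.0]
force: [-6.2, -0.8, 6.8]
width: 0.149
```

Call:
carry_out:
  targets:
    - {"dx": 0, "dy": 0, "dz": 0.001, "roll": 0, "grip": -1}
    - {"dx": 0, "dy": 0, "dz": 0.002, "roll": 0, "grip": -1}
    - {"dx": 0, "dy": 0, "dz": 0.002, "roll": 0, "grip": -1}

```text
time_s: 11.5
ee_pos: [0.5769, 0.0901, 0.1129]
eef_rot: [-0.238, 0.971, -0.0, 0.0]
force: [-13.7, -2.4, 21.6]
width: 0.146
```

The knob is seated on the panel: at 21 N it moves no further. Backing off the pressure, then turning clockwise.

Call:
carry_out:
  targets:
    - {"dx": 0, "dy": 0, "dz": -0.003, "roll": 0, "grip": -1}
    - {"dx": 0, "dy": 0, "dz": -0.003, "roll": 0.1, "grip": -1}
    - {"dx": 0, "dy": 0, "dz": -0.003, "roll": 0.2, "grip": -1}
    - {"dx": 0, "dy": 0, "dz": -0.003, "roll": 0.3, "grip": -1}
    - {"dx": 0, "dy": 0, "dz": -0.003, "roll": 0.4, "grip": -1}
    - {"dx": 0, "dy": 0, "dz": -0.003, "roll": 0.5, "grip": -1}
    - {"dx": 0, "dy": 0, "dz": -0.003, "roll": 0.6, "grip": -1}
    - {"dx": 0, "dy": 0, "dz": -0.003, "roll": 0.6, "grip": -1}
    - {"dx": 0, "dy": 0, "dz": -0.003, "roll": 0.6, "grip": -1}

```text
time_s: 12.62
ee_pos: [0.5768, 0.09, 0.1129]
eef_rot: [0.059, 0.998, -0.0, 0.0]
force: [-2.7, -2.0, 0.6]
width: 0.151
```

```bash
cat >> h.py <<'E'
def yaw():
    from scipy.spatial.transform import Rotation as R
    s=manip.read_state(); M=R.from_quat(s['eef_rot']).as_matrix(); 
    print(s['time_s'],'pointer yaw',np.arctan2(-M[1,0],-M[0,0]).round(4),s['ee_pos'].round(4),'F',s['force'].round(1),'T',s['wrist_torque'].round(3))
E
python3 -c "from h import *; yaw()"
```

```text
12.625 pointer yaw -0.1176 [0.5768 0.09   0.1129] F [-2.7 -2.   0.6] T [-0.367  0.446  0.066]
```

Call:
carry_out:
  targets:
    - {"dx": 0, "dy": 0, "dz": 0, "roll": 0.04, "grip": -1}
    - {"dx": 0, "dy": 0, "dz": 0, "roll": 0.08, "grip": -1}
    - {"dx": 0, "dy": 0, "dz": 0, "roll": 0.11, "grip": -1}
    - {"dx": 0, "dy": 0, "dz": 0, "roll": 0.11, "grip": -1}

```text
time_s: 13.12
ee_pos: [0.5768, 0.0899, 0.1129]
eef_rot: [0.114, 0.993, -0.0, 0.0]
force: [-2.1, -2.8, 2.0]
width: 0.151
```

```bash
python3 -c "from h import *; yaw()"
```

```text
13.125 pointer yaw -0.2291 [0.5768 0.0899 0.1129] F [-2.1 -2.8  2. ] T [-0.466  0.362  0.02 ]
```

Call:
carry_out:
  targets:
    - {"dx": 0, "dy": 0, "dz": 0, "roll": 0.02, "grip": -1}
    - {"dx": 0, "dy": 0, "dz": 0, "roll": 0.04, "grip": -1}
    - {"dx": 0, "dy": 0, "dz": 0, "roll": 0.04, "grip": -1}

```text
time_s: 13.5
ee_pos: [0.5768, 0.09, 0.1129]
eef_rot: [0.135, 0.991, -0.0, 0.0]
force: [-1.9, -3.6, 1.3]
width: 0.155
```

```bash
python3 -c "from h import *; yaw()"
```

```text
13.5 pointer yaw -0.2701 [0.5768 0.09   0.1129] F [-1.9 -3.6  1.3] T [-0.602  0.32   0.078]
```

Call:
carry_out:
  targets:
    - {"dx": 0, "dy": 0, "dz": 0, "roll": 0.02, "grip": -1}
    - {"dx": 0, "dy": 0, "dz": 0, "roll": 0.04, "grip": -1}
    - {"dx": 0, "dy": 0, "dz": 0, "roll": 0.04, "grip": -1}

```text
time_s: 13.88
ee_pos: [0.5768, 0.09, 0.1129]
eef_rot: [0.155, 0.988, -0.0, 0.0]
force: [-1.1, -3.9, 3.1]
width: 0.155
```

```bash
python3 -c "from h import *; yaw()"
```

```text
13.875 pointer yaw -0.3103 [0.5768 0.09   0.1129] F [-1.1 -3.9  3.1] T [-0.762  0.301  0.048]
```

Call:
carry_out:
  targets:
    - {"dx": 0, "dy": 0, "dz": 0, "roll": -0.04, "grip": -1}
    - {"dx": 0, "dy": 0, "dz": 0, "roll": -0.08, "grip": -1}
    - {"dx": 0, "dy": 0, "dz": 0, "roll": -0.09, "grip": -1}
    - {"dx": 0, "dy": 0, "dz": 0, "roll": -0.09, "grip": -1}
    - {"dx": 0, "dy": 0, "dz": 0, "roll": -0.09, "grip": 0}
    - {"dx": 0, "dy": 0, "dz": 0, "roll": -0.09, "grip": 0.3}
    - {"dx": 0, "dy": 0, "dz": 0, "roll": -0.09, "grip": 0.3}
    - {"dx": 0, "dy": 0, "dz": 0, "roll": -0.09, "grip": 0.3}
    - {"dx": 0, "dy": 0, "dz": -0.03, "roll": -0.09, "grip": 0.3}
    - {"dx": 0, "dy": 0, "dz": -0.07, "roll": -0.09, "grip": 0.3}
    - {"dx": 0, "dy": 0, "dz": -0.12, "roll": -0.09, "grip": 0.3}
    - {"dx": 0, "dy": 0, "dz": -0.12, "roll": -0.09, "grip": 0.3}
    - {"dx": 0, "dy": 0, "dz": -0.12, "roll": -0.09, "grip": 0.3}

```text
time_s: 15.5
ee_pos: [0.5767, 0.0901, 0.2326]
eef_rot: [0.11, 0.994, 0.0, 0.0]
force: [-0.2, 0.5, -0.3]
width: 0.652
```

```bash
python3 - <<'E'
from h import *
yaw()
s,im,d,F,hsv,K,T=wristfull(); X,Y,Z=F[...,0],F[...,1],F[...,2]
near=np.hypot(X-.576,Y-.09)<.03
b=near&(hsv[...,0]>100)&(hsv[...,0]<130)&(hsv[...,1]>120)&(Z>.115)
wl=near&(hsv[...,1]<90)&(hsv[...,2]>120)&(Z>.115)&(Z<.128)
p=F[b|wl]; print('z',np.percentile(p[:,2],[5,50,95]),p.mean(0),len(p),wl.sum())
c,V=np.linalg.eigh(np.cov(p[:,:2].T)); print('pca',np.arctan(V[1,1]/V[0,1]),np.sqrt(c))
r=cv2.minAreaRect((p[:,:2]*1000).astype(np.float32)); print(r)
n2=np.hypot(X-.576,Y-.09)<.05
red=n2&(abs(Z-.07)<.008)&(hsv[...,1]>120)&((hsv[...,0]<8)|(hsv[...,0]>172)); print('red',red.sum(),F[red].mean(0))
v,u=np.nonzero(near); y0,y1,x0,x1=v.min()-20,v.max()+20,u.min()-20,u.max()+20
cv2.imwrite('pics/w4.png',cv2.resize(im[max(y0,0):y1,max(x0,0):x1],(600,600),interpolation=cv2.INTER_CUBIC))
E
```

```text
15.5 pointer yaw -0.2198 [0.5767 0.0901 0.2326] F [-0.2  0.5 -0.3] T [ 0.012 -0.025  0.   ]
z [0.1193757  0.12084696 0.12215426] [0.57450053 0.08993291 0.12388692] 999 149
pca -0.2002293737540357 [0.00454444 0.01001087]
((576.2503051757812, 86.5491714477539), (43.03969192504883, 36.60562515258789), 76.22380065917969)
red 0 [nan nan nan]<stdin>:11: RuntimeWarning: Mean of empty slice.
  ret = um.true_divide(
```

View pics/w4.png

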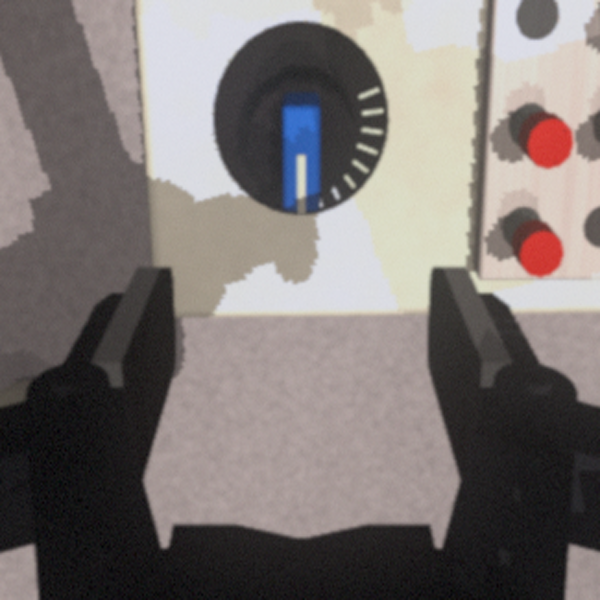

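The knob is seated: the bar top is at z 0.121, matching 70 mm plus the height measured on the bench. It lies along the red mark's line and the gripper is clear of it. Handing in.

```bash
python3 -c "from h import *; print(manip.finish_job())"
```

```text
the job is handed in; nothing more can be done
None
```

The knob is back on the heater, pressed fully home, and turned to the off mark. The gripper is clear of it, and I handed the job in at about 15.6 s on the robot's clock.

- **Fitting:** I set the pointer to the direction of the flat seen in the wrist camera, about 0.48 rad. The top camera had suggested about 0.56. The knob slid over the flat with almost no force, and it passed the spring balls with about 6 N read at the end of that step. It then stopped on the panel, and the highest reading was about 22 N while I confirmed the stop.
- **Turning:** I turned it clockwise about 0.1 rad past the mark to take up the play, then back to the mark, and let go.
- **Last checks:**
  - **Height:** the top of the grip is at z ≈ 0.121 m, which is the height for fully home.
  - **Pointer:** it is at −0.20 rad by camera and −0.22 rad by the gripper's angle at release. The off mark is at about −0.205 rad.
- **Not confirmed:** in the last picture the knob hid the red mark, so the off direction comes from the earlier wrist picture. I felt no sharp stop in the noisy wrist torque, so the spindle being at its stop is inferred from how far I turned it. I did not look at the beaker and bottles again, but the arm's path stayed away from them.

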